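Stand the wind-blown display stands back on their feet

TASK

A gust has blown the red and the blue display stands over onto their backs. With closed fingertips, push each one's foot so that it tips back up and stands upright on its foot about where it fell; do not grip, pick up or drag them. Leave the yellow stand, the inks, the cap, the pens, the phone and the brush alone.

Things in the scene. Friction and masses are not known exactly. Their poses are not given: they have to be found in the camera images.
- red_stand: Red L-shaped stand, about 240 g: back board 8 mm thick, 100 wide, 130 high; foot plate 12 mm thick, 100 wide, toe 90 mm from the board's rear face; white card with a black spiral on the board's front. Origin: middle of the heel edge (lower rear edge, where it tips). Own axes: x heel to toe, y across, z up the board. Starts on its back, board flat, card up, top end towards the robot.
- blue_stand: Blue L-shaped stand, about 240 g: back board 8 mm thick, 100 wide, 130 high; foot plate 12 mm thick, 100 wide, toe 90 mm from the board's rear face; white card with black wavy lines on the board's front. Origin: middle of the heel edge (lower rear edge, where it tips). Own axes: x heel to toe, y across, z up the board. Starts on its back, board flat, card up, top end towards the robot.
- yellow_stand: Yellow L-shaped stand, about 240 g: back board 8 mm thick, 100 wide, 130 high; foot plate 12 mm thick, 100 wide, toe 90 mm from the board's rear face; white card with a black leaf pattern on the board's front. Origin: middle of the heel edge (lower rear edge, where it tips). Own axes: x heel to toe, y across, z up the board. Stands already; leave alone. Stands are side by side in any order.
- red_toe (a point): Middle of the toe end of the red stand's foot, 90 mm from the heel, half-way through the plate. It starts 90 mm up: the foot sticks straight up. A finger pushing the foot's card side near the toe, away from the robot, tips the stand about its heel, which stays nearly put by friction; 1 to 2 N will do, best within 15 mm of the toe. Past some 45 degrees it falls onto its foot by itself and the board swings up behind.
- blue_toe (a point): Middle of the toe end of the blue stand's foot, 90 mm from the heel, half-way through the plate. It starts 90 mm up: the foot sticks straight up. A finger pushing the foot's card side near the toe, away from the robot, tips the stand about its heel, which stays nearly put by friction; 1 to 2 N will do, best within 15 mm of the toe. Past some 45 degrees it falls onto its foot by itself and the board swings up behind.
- ink_bottle: small amber ink bottle with black cap, 42 mm across, 62 mm high; origin under its centre (leave alone)
- blue_ink: blue ink jar with black cap, 48 mm across, 55 mm high; origin under its centre (leave alone)
- jar_cap: loose brass jar cap ring, 46 mm across, 12 mm high; origin under its centre (leave alone)
- pen_cup: dark metal pen cup with pens, 82 mm across, 100 mm high (pens reach about 200 mm); origin under its centre (leave alone)
- phone: black phone lying flat, 145 x 72 x 9 mm; origin under its centre (leave alone)
- brush: brush lying on the table, about 20 cm long; x axis along it (leave alone)
Things that resemble listed ones, but are neither listed nor needed, are in the scene too. Of the things that look like the blue_stand, the middle-sized one is meant.

How it is judged (in metres and radians):
At the end, for the whole second after the job is handed in: The red and the blue stand each stand upright on their foot on the table (within 0.06 rad), at rest, their heel edge within 60 mm of where it lay; the yellow stand is still upright, and it and the other things are within 30 mm of where they were (angle between each of red_stand, blue_stand, yellow_stand's own z axis and vertical below 0.06 rad and height (world z) of each of red_stand, blue_stand below 0.006 m and distance of each of red_stand, blue_stand from where it was at the start of the episode below 0.06 m and linear speed of each of red_stand, blue_stand below 0.02 m/s and angular speed of each of red_stand, blue_stand below 0.1 rad/s and distance of each of yellow_stand, ink_bottle, blue_ink, jar_cap, pen_cup, phone, brush from where it was at the start of the episode below 0.03 m); the robot touches nothing.
It fails at once if the red or blue stand is lifted off the table (its heel edge more than 20 mm up) (height (world z) of any of red_stand, blue_stand above 0.02 m).
It fails at once if the red or blue stand is gripped (it is touched while its foot plate or back board is between the fingers) ((contact force between the fingers and red_stand above 1 N and y of the grasp point in the frame of red_stand between -0.05 and 0.05 m and ((x of the grasp point in the frame of red_stand between 0 and 0.09 m and z of the grasp point in the frame of red_stand between 0 and 0.012 m) or (x of the grasp point in the frame of red_stand between 0 and 0.008 m and z of the grasp point in the frame of red_stand between 0 and 0.13 m))) or (contact force between the fingers and blue_stand above 1 N and y of the grasp point in the frame of blue_stand between -0.05 and 0.05 m and ((x of the grasp point in the frame of blue_stand between 0 and 0.09 m and z of the grasp point in the frame of blue_stand between 0 and 0.012 m) or (x of the grasp point in the frame of blue_stand between 0 and 0.008 m and z of the grasp point in the frame of blue_stand between 0 and 0.13 m)))).
It fails at once if the red or blue stand is dragged or carried (heel edge more than 80 mm from where it lay) (distance of any of red_stand, blue_stand from where it was at the start of the episode above 0.08 m).
It fails at once if the yellow stand or another thing to be left alone is moved more than 30 mm (distance of any of yellow_stand, ink_bottle, blue_ink, jar_cap, pen_cup, phone, brush from where it was at the start of the episode above 0.03 m).
It fails at once if the yellow stand, a bottle or the pen cup is tipped (angle between any of yellow_stand, ink_bottle, blue_ink, pen_cup's own z axis and vertical above 0.35 rad).
It also fails if it takes over 54 s, if anything falls off the work surface, if the arm or the gripper's body presses on something with over 40 N, if the wrist force passes 120 N, or if a joint passes its speed limit or range.

ROBOT

A 6-joint arm with a two-finger parallel gripper is mounted at the origin on the work surface. World frame = base frame: x ahead of the robot, y to its left, z up, the work surface at z = 0. Lengths are in mm, angles in rad, forces in N, time in s.
With the tool pointing down it reaches from about 325 to 850 mm from the base axis. Payload 15.5 kg.
Tool frame: the origin (TCP) lies at the very end of the fingers, on their centre line; the grasp point (between the pads) lies 19 mm behind it (bot.grip_point_offset is the distance from the TCP to the grasp point, in mm); z points along the fingers, y is the line along which they close (so a half turn about z gives the same grasp; the last joint's range is limited). The gripper opens to 91 mm and grips with 3 to 60 N. Pads are 32 mm wide; open, the fingers measure 118 mm over their backs; the gripper's body (76 mm by 178 mm) begins 60 mm behind the grasp point.
Start: joints at [1.101, 0.494, 1.345, -0, 1.302, -0.096], TCP at [228.218, 581.845, 213.915] pointing down, gripper open.
Joint ranges: [-2.91, 2.91], [-0.82, 2.16], [0.22, 2.67], [-1.22, 4.37], [0.12, 2.79], [-3.08, 3.08]. Speed limits (rad/s): [1.89, 1.89, 2.57, 3.01, 3.01, 3.01].

INTERFACE

Orientations are given as a unit quaternion [x, y, z, w].
In Python, from bench import bot gives the robot as it stands. The module is installed in compiled form; this text tells all that it offers.
- The arm moves only by the tool arm_command, never from a script. Its argument "series" is a list of rows, each a list of 7 numbers: the shift along the world's x, y, z in m, then the turn, a rotation vector about the world's x, y, z in rad, then the opening in per cent of the stroke, from 0 (shut) to 100 (fully open). In form: [[x, y, z, rx, ry, rz, fingers], ...]. A call has 1 to 12 rows; each row is the pose to reach, as a shift and turn from the pose commanded when the call began; what a row does not reach only later rows make up. A row lasts 1/8 s, in which the tool goes at most 62.5 mm and 10.7 degrees, less where a joint would pass 70% of its speed; a pose out of reach is approached as far as the arm can. A call with a gripper value outside its range is refused whole. The fingers move at their own pace and stop on an object; "newtons" is the grip in N (left out, the last holds). Time passes only in rows, so rows that repeat a pose let the fingers close. It gives the time, the measured TCP pose, the force, the opening and the grip force at its end, in the units of the state.
- bot.state(): the state, without advancing time (a new reading comes with each control period).
- bot.get_image(name): name is "side" or "top" or "wrist"; returns (picture, depth): 384x512x3 uint8, blue, green, red; 384x512 float32, mm along the optical axis (not along the pixel's ray), 0 where there is no reading.
- bot.calibration(name): a dict with "vfov" (degrees; the focal length in pixels is half the picture's height over the tangent of half this angle, whatever the lens; pixels are square), "cx", "cy" (the principal point, pixels), "xyz" and "orientation" of the camera in the world. Camera axes: x right, y down, z forward; pixel columns grow to the right and rows downward; lengths in mm; the calibration is good to about 2 mm. A picture is of the moment at which its call begins: read the wrist's pose just before it. calibration takes no time and is no camera call; for the wrist camera it gives the pose at the moment of the call.
- bot.finish_job(): hands the job in; it is judged then, once.
Trained networks look in the newest picture that a camera, given by its name, has taken for a name from the list of things; names that differ only in an ending like _2 or _b are one class to them, and where a whole thing is asked for, a point or a joint stands for the part that bears it (a point fixed in the world has none). Each returns a list of dicts, best first, with "score" (0 to 1); they miss things now and then, are a little off and sometimes report something else, mostly with a low value. They report only what shows in the picture. A call takes as long as a camera call. They do not tell look-alikes from the thing itself.
- bot.masks_of(target, camera): "pixels" (384x512 bool, what is visible of it) and "location" ([column, row] in pixels, amid what is visible of it).
- bot.mark_of(target, camera): "location" ([column, row] in pixels: a listed point, or the origin of a listed thing).
The state is a dict: "t": time; "joints": joint angles; "qd": joint speeds; "effort": joint torques, N m; "tool_pos": TCP position; "tcp_rot": TCP orientation; "wrist_force": force on the tool from outside, world axes, zero at the start; "moment": the same for the moment, N m; "opening": finger opening in mm; "grip_force": force on a finger pad.
Only numpy, scipy, OpenCV 4.12 (cv2) and the standard library are available. Lean on these libraries where they do the work, as an engineer would, in place of code of your own. Each camera call takes 0.05 s, during which the arm holds its last target. There are 200 camera calls.

## Working session

There is one attempt and no reset: what is moved stays moved. The work goes in short steps, Python scripts to look and compute and a tool call to move; the robot and the scene stay as the last step left them, time stands still between calls to the robot, and variables do not carry over. Pictures are saved under pics/ and viewed, at most 10 in all, crops included, and the job is handed in when it is done.

Besides the shell and the picture viewer there is one more tool, called after "Emit:" as name([rows], argument=value, ...), one row to a line, values as JSON. arm_command: Moves the arm, as the interface text tells. Its arguments: {"type":"object","properties":{"series":{"type":"array"},"newtons":{"type":"number"}},"required":["series"]}

```bash
mkdir -p pics; cat > h.py <<'E'
import numpy as np, cv2
from scipy.spatial.transform import Rotation as R
from bench import bot
def cloud(cam, depth):
    c=bot.calibration(cam); f=192/np.tan(np.radians(c["vfov"])/2)
    v,u=np.mgrid[:384,:512]
    P=np.stack([(u-c["cx"])/f*depth,(v-c["cy"])/f*depth,depth],-1)
    W=P@R.from_quat(c["orientation"]).as_matrix().T+np.array(c["xyz"])
    W[depth<=0]=np.nan
    return W
E
python3 - <<'E'
from h import *
print(bot.state()["tool_pos"],bot.state()["tcp_rot"],bot.state()["t"])
ims=[]
for cam in ["top","side"]:
    im,d=bot.get_image(cam); W=cloud(cam,d); np.save(cam+".npy",W); cv2.imwrite(f"{cam}.png",im); ims.append(im)
    c=bot.calibration(cam); print(cam,c)
    for n in ["red_stand","blue_stand","yellow_stand","ink_bottle","pen_cup","phone","brush"]:
        for m in bot.masks_of(n,cam):
            if m["score"]<.3: continue
            w=W[m["pixels"]]; w=w[~np.isnan(w[:,0])]
            print(n,round(m["score"],2),np.round(m["location"]),m["pixels"].sum(),"lo",np.round(np.percentile(w,2,0)),"hi",np.round(np.percentile(w,98,0)))
cv2.imwrite("pics/a.png",cv2.resize(ims[0],(768,576),interpolation=cv2.INTER_CUBIC))
cv2.imwrite("pics/b.png",cv2.resize(ims[1],(768,576),interpolation=cv2.INTER_CUBIC))
E
```

```text
[228.05738819 581.50179371 213.34162094] [ 1.85811546e-01  9.82585213e-01 -5.85042430e-04 -1.59980454e-04] 0.0
top {'vfov': 48.57145094349166, 'cx': 257.624828875106, 'cy': 192.57920660054756, 'xyz': array([ 345.54360462,  -32.13243555, 1632.47963411]), 'orientation': array([-0.69832884,  0.7124063 , -0.04431199,  0.05339055])}
red_stand 0.59 [184. 221.] 971 lo [399. 213.   2.] hi [524. 316.  95.]
blue_stand 0.86 [340. 140.] 451 lo [ 713. -378.   -0.] hi [ 813. -304.   71.]
blue_stand 0.73 [316. 200.] 883 lo [ 462. -276.    3.] hi [ 581. -173.   91.]
blue_stand 0.71 [260. 234.] 1792 lo [ 335. -107.    5.] hi [499.  78. 127.]
yellow_stand 0.9 [251. 182.] 621 lo [571. -43.   2.] hi [665.  54. 133.]
pen_cup 0.81 [387. 187.] 558 lo [ 528. -532.    0.] hi [ 603. -455.  190.]
phone 0.75 [388. 247.] 734 lo [ 296. -555.    2.] hi [ 430. -464.   18.]
brush 0.95 [137. 175.] 423 lo [532. 433.  -0.] hi [716. 474.  26.]
side {'vfov': 48.748656860386824, 'cx': 254.66890354973538, 'cy': 191.7501151147337, 'xyz': array([  346.78045872, -1034.97204958,   762.92437154]), 'orientation': array([ 0.87423131, -0.07243384,  0.04976111, -0.4774901 ])}
red_stand 0.88 [224. 172.] 536 lo [401.  76.  -1.] hi [529. 386. 123.]
red_stand 0.57 [260. 144.] 261 lo [537. 427.   2.] hi [715. 467.  22.]
blue_stand 0.94 [269. 264.] 1579 lo [ 459. -291.    2.] hi [ 585. -173.   91.]
blue_stand 0.81 [211. 210.] 3173 lo [ 325. -114.    6.] hi [497.  73. 125.]
blue_stand 0.74 [366. 286.] 1159 lo [ 713. -386.    2.] hi [ 816. -306.   71.]
yellow_stand 0.92 [277. 208.] 812 lo [571. -52.   1.] hi [665. 187. 132.]
pen_cup 0.72 [309. 329.] 2554 lo [ 528. -538.    3.] hi [ 604. -458.  187.]
phone 0.91 [215. 370.] 2002 lo [ 295. -540.    7.] hi [ 435. -467.   13.]
brush 0.85 [257. 142.] 338 lo [527. 424.  -0.] hi [722. 505.  24.]
brush 0.53 [216. 367.] 2022 lo [ 295. -540.    4.] hi [ 434. -466.   13.]
```

View pics/a.png

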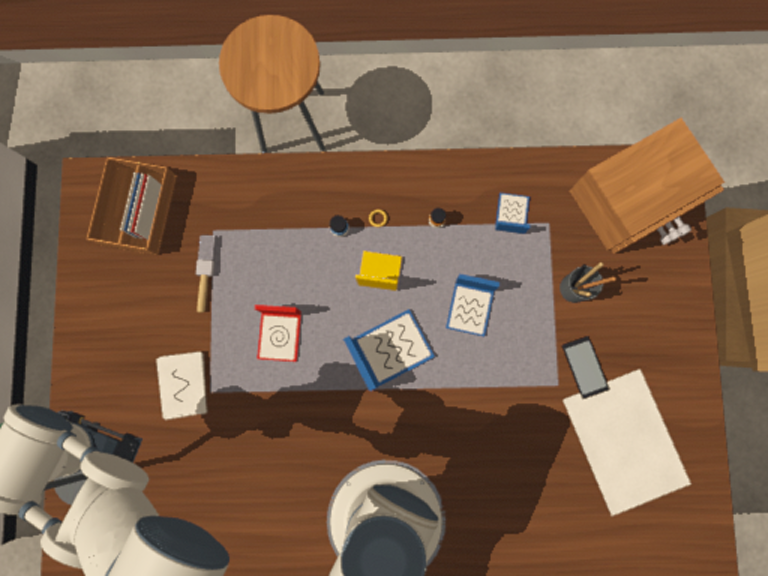

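View pics/b.png

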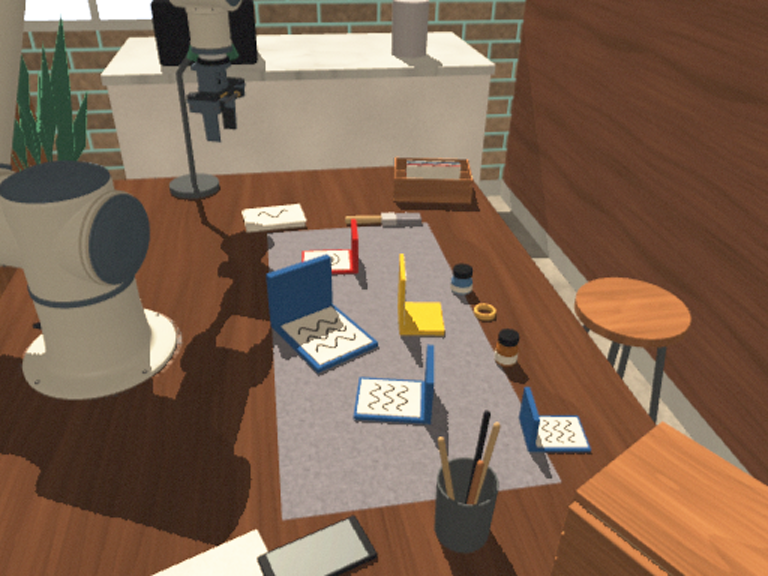

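The top view (enlarged ×1.5) shows red lying at (278,335), yellow standing at (380,270), and three blue look-alikes. The large one is at (390,347), the middle one at (471,305) and the small one at (513,212). The middle one fits: its foot is 91 mm high, against about 127 mm and 71 mm for the others. The side view agrees, with that stand at (395,395). Next I'll take an enlarged crop and measure the feet.

```bash
python3 - <<'E'
from h import *
W=np.load("top.npy"); im=cv2.imread("top.png"); S=np.load("side.npy")
cv2.imwrite("pics/c.png",cv2.resize(im[120:270,150:370],(792,540),interpolation=cv2.INTER_CUBIC))
for n,lo,hi in [("red",(385,200),(560,330)),("blue",(445,-300),(620,-155))]:
  for nm,w in (("top",W),("side",S)):
    p=w[~np.isnan(w[...,0])]; p=p[(p[:,0]>lo[0])&(p[:,0]<hi[0])&(p[:,1]>lo[1])&(p[:,1]<hi[1])]
    for zl,zh in ((4,20),(30,120),(80,120)):
        q=p[(p[:,2]>zl)&(p[:,2]<zh)][:,:2].astype(np.float32)
        r=cv2.minAreaRect(q); print(n,nm,zl,len(q),np.round(r[0]),np.round(r[1]),round(r[2],1))
        print("   x",np.round(np.percentile(q[:,0],[2,50,98])),"y",np.round(np.percentile(q[:,1],[2,50,98])), "z", p[:,2].max().round())
E
```

```text
red top 4 877 [472. 266.] [172. 128.] 0.1
   x [392. 457. 549.] y [210. 266. 321.] z 100.0
red top 30 134 [519. 259.] [99. 13.] 84.6
   x [510. 517. 529.] y [210. 258. 307.] z 100.0
red top 80 97 [520. 259.] [99. 12.] 84.6
   x [512. 520. 529.] y [211. 260. 307.] z 100.0
red side 4 331 [478. 263.] [118. 159.] 86.6
   x [402. 482. 521.] y [207. 270. 314.] z 94.0
red side 30 122 [521. 254.] [105.  12.] 85.2
   x [511. 518. 528.] y [203. 213. 298.] z 94.0
red side 80 60 [521. 254.] [105.  12.] 85.2
   x [512. 520. 528.] y [203. 247. 303.] z 94.0
blue top 4 884 [ 533. -228.] [143. 174.] 89.6
   x [453. 516. 609.] y [-292. -223. -164.] z 98.0
blue top 30 163 [ 578. -238.] [99. 14.] 76.6
   x [563. 576. 592.] y [-285. -237. -191.] z 98.0
blue top 80 104 [ 578. -238.] [99. 14.] 76.2
   x [564. 577. 592.] y [-286. -239. -192.] z 98.0
blue side 4 1302 [ 532. -227.] [170. 144.] 0.3
   x [456. 517. 576.] y [-287. -234. -174.] z 94.0
blue side 30 236 [ 579. -242.] [104.  12.] 76.2
   x [563. 572. 592.] y [-292. -273. -197.] z 94.0
blue side 80 141 [ 579. -242.] [104.  10.] 76.4
   x [563. 576. 592.] y [-292. -251. -196.] z 94.0
```

View pics/c.png

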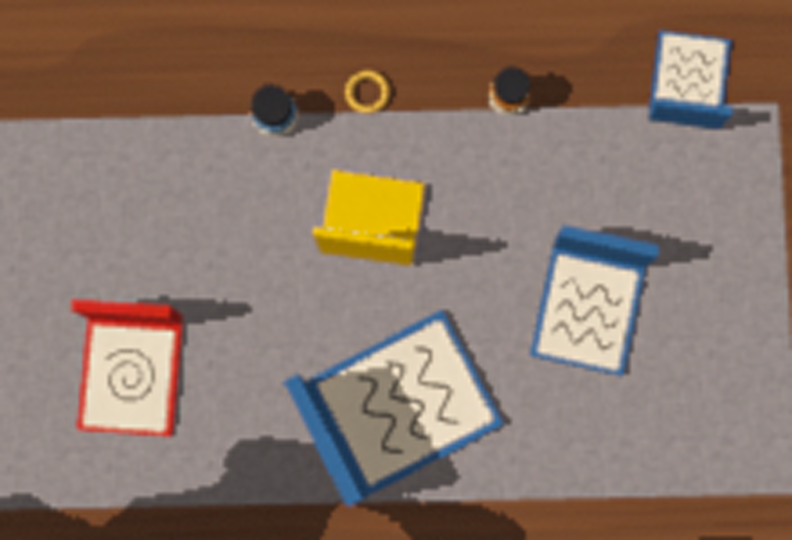

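The crop confirms the target: the middle blue stand at (595,300) is the 100×130 one with its foot up, and the red one is at (130,370). The push directions from the foot rectangles are red (0.996,-0.094) and blue (0.972,-0.235). I'll approach red first with the fingers closed.

Emit:
arm_command([
  [0.2355, -0.3195, 0, 0, 0, 0.279, 0],
  [0.2355, -0.3195, 0, 0, 0, 0.279, 0],
  [0.2355, -0.3195, 0, 0, 0, 0.279, 0],
  [0.2355, -0.3195, 0, 0, 0, 0.279, 0],
  [0.2355, -0.3195, 0, 0, 0, 0.279, 0],
  [0.2355, -0.3195, 0, 0, 0, 0.279, 0],
  [0.2355, -0.3195, 0, 0, 0, 0.279, 0],
  [0.2355, -0.3195, 0, 0, 0, 0.279, 0],
  [0.2355, -0.3195, 0, 0, 0, 0.279, 0],
  [0.2355, -0.3195, -0.06, 0, 0, 0.279, 0],
  [0.2355, -0.3195, -0.11, 0, 0, 0.279, 0],
  [0.2355, -0.3195, -0.134, 0, 0, 0.279, 0],
])

```text
t: 2.3
tool_pos: [461.7, 263.0, 77.6]
tcp_rot: [0.047, 0.999, -0.001, -0.001]
wrist_force: [-0.2, -0.1, 0.4]
opening: 0.4
grip_force: 0.0
```

Emit:
arm_command([
  [0.02, -0.002, 0, 0, 0, 0, 0],
  [0.03, -0.003, 0, 0, 0, 0, 0],
  [0.036, -0.0035, 0, 0, 0, 0, 0],
  [0.042, -0.004, 0, 0, 0, 0, 0],
  [0.048, -0.0045, 0, 0, 0, 0, 0],
  [0.055, -0.005, 0, 0, 0, 0, 0],
  [0.062, -0.006, -0.001, 0, 0, 0, 0],
  [0.069, -0.0065, -0.003, 0, 0, 0, 0],
  [0.076, -0.007, -0.005, 0, 0, 0, 0],
  [0.083, -0.008, -0.008, 0, 0, 0, 0],
  [0.09, -0.0085, -0.012, 0, 0, 0, 0],
  [0.096, -0.009, -0.016, 0, 0, 0, 0],
])

```text
t: 3.8
tool_pos: [560.2, 253.3, 63.5]
tcp_rot: [0.047, 0.999, -0.0, -0.0]
wrist_force: [0.8, 0.6, 0.6]
opening: 0.4
grip_force: 0.0
```

```bash
python3 - <<'E'
from h import *
im,d=bot.get_image("side"); S=cloud("side",d)
cv2.imwrite("pics/d.png",cv2.resize(im[90:270,150:390],(800,600),interpolation=cv2.INTER_CUBIC))
s=bot.state(); print(s["tool_pos"],s["wrist_force"])
for m in bot.masks_of("red_stand","side")[:2]:
    w=S[m["pixels"]]; w=w[~np.isnan(w[:,0])]; print(m["score"],np.round(np.percentile(w,[2,50,98],axis=0)))
E
```

```text
[560.67663653 253.14830458  63.11584701] [-0.39045857 -0.34729658 -1.09534296]
0.7 [[442. 202.   4.]
 [518. 240.  51.]
 [591. 316. 101.]]
```

View pics/d.png

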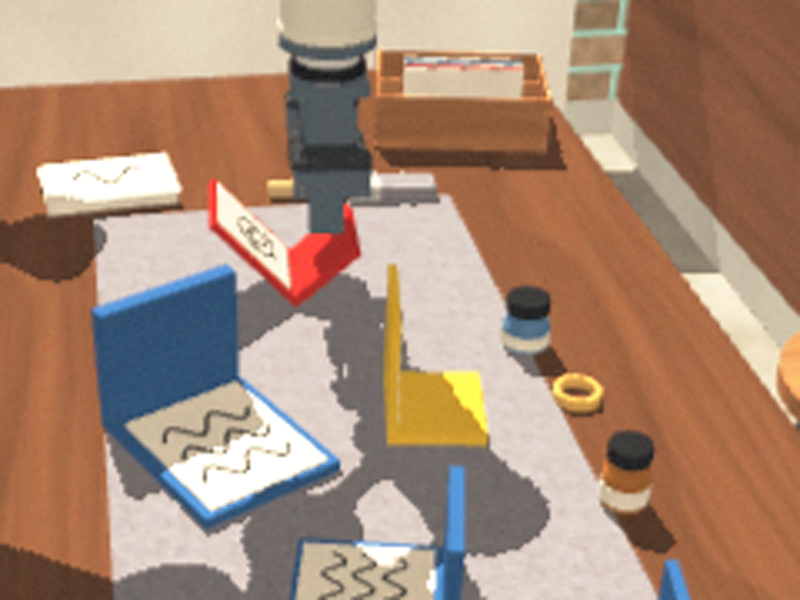

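The red stand is at about 45°, with its heel at (295,300) in the crop and still in place. I'll push a little further, then lift away.

Emit:
arm_command([
  [0.006, -0.0005, -0.003, 0, 0, 0, 0],
  [0.011, -0.001, -0.006, 0, 0, 0, 0],
  [0.016, -0.0015, -0.008, 0, 0, 0, 0],
  [0.02, -0.002, -0.008, 0, 0, 0, 0],
  [0.024, -0.002, -0.008, 0, 0, 0, 0],
  [0.027, -0.0025, -0.006, 0, 0, 0, 0],
  [0.03, -0.003, 0, 0, 0, 0, 0],
  [0.03, -0.003, 0.03, 0, 0, 0, 0],
  [0.03, -0.003, 0.08, 0, 0, 0, 0],
  [0.03, -0.003, 0.136, 0, 0, 0, 0],
  [0.03, -0.003, 0.136, 0, 0, 0, 0],
])

```text
t: 5.28
tool_pos: [592.1, 251.1, 205.1]
tcp_rot: [0.047, 0.999, 0.001, 0.004]
wrist_force: [0.6, 0.2, 0.4]
opening: 0.1
grip_force: 0.0
```

```bash
python3 - <<'E'
from h import *
im,d=bot.get_image("side"); S=cloud("side",d)
cv2.imwrite("pics/e.png",cv2.resize(im[90:270,150:390],(800,600),interpolation=cv2.INTER_CUBIC))
s=bot.state(); print(s["tool_pos"],s["wrist_force"])
for m in bot.masks_of("red_stand","side")[:2]:
    w=S[m["pixels"]]; w=w[~np.isnan(w[:,0])]; print(m["score"],np.round(np.percentile(w,[2,50,98],axis=0)))
E
```

```text
[590.75371377 250.68262764 202.38129866] [ 0.33799053  0.08317655 -1.01919557]
0.83 [[525. 200.   2.]
 [560. 230.  14.]
 [613. 299. 132.]]
```

View pics/e.png

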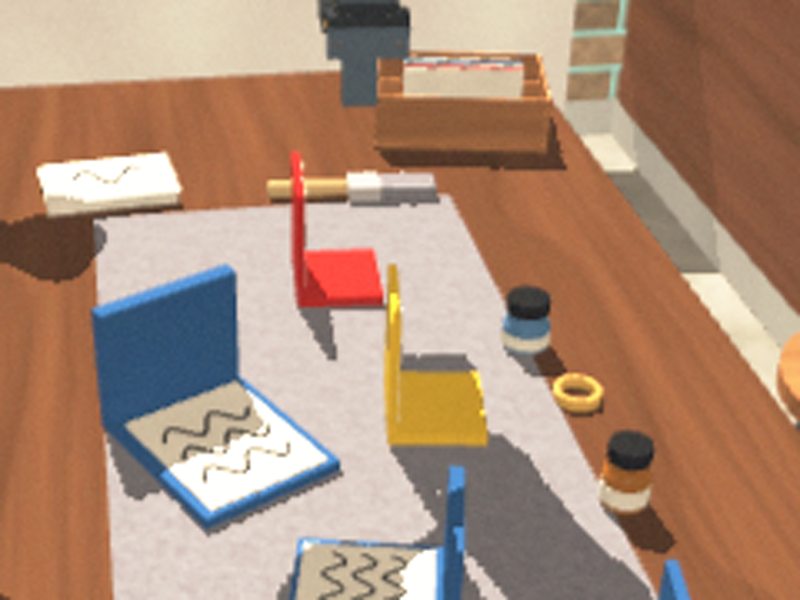

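Red now stands at (300,230–300) with its heel still at x≈525, and nothing else has moved. Next I'll approach blue, passing at 200 mm height.

Emit:
arm_command([
  [-0.0665, -0.477, 0, 0, 0, -0.143, 0],
  [-0.0665, -0.477, 0, 0, 0, -0.143, 0],
  [-0.0665, -0.477, 0, 0, 0, -0.143, 0],
  [-0.0665, -0.477, 0, 0, 0, -0.143, 0],
  [-0.0665, -0.477, 0, 0, 0, -0.143, 0],
  [-0.0665, -0.477, 0, 0, 0, -0.143, 0],
  [-0.0665, -0.477, 0, 0, 0, -0.143, 0],
  [-0.0665, -0.477, 0, 0, 0, -0.143, 0],
  [-0.0665, -0.477, 0, 0, 0, -0.143, 0],
  [-0.0665, -0.477, -0.05, 0, 0, -0.143, 0],
  [-0.0665, -0.477, -0.1, 0, 0, -0.143, 0],
  [-0.0665, -0.477, -0.12, 0, 0, -0.143, 0],
])

```text
t: 6.88
tool_pos: [521.2, -224.6, 76.4]
tcp_rot: [0.118, 0.993, 0.001, -0.003]
wrist_force: [0.6, 0.1, 1.4]
opening: 0.4
grip_force: 0.0
```

Emit:
arm_command([
  [0.0195, -0.0045, 0.001, 0, 0, 0, 0],
  [0.029, -0.007, 0.001, 0, 0, 0, 0],
  [0.035, -0.0085, 0.001, 0, 0, 0, 0],
  [0.041, -0.01, 0.001, 0, 0, 0, 0],
  [0.0465, -0.0115, 0.001, 0, 0, 0, 0],
  [0.0535, -0.013, 0.001, 0, 0, 0, 0],
  [0.0605, -0.0145, -0.001, 0, 0, 0, 0],
  [0.067, -0.016, -0.003, 0, 0, 0, 0],
  [0.074, -0.018, -0.005, 0, 0, 0, 0],
  [0.0805, -0.0195, -0.008, 0, 0, 0, 0],
  [0.0875, -0.021, -0.012, 0, 0, 0, 0],
  [0.0935, -0.0225, -0.016, 0, 0, 0, 0],
])

```text
t: 8.38
tool_pos: [617.2, -249.2, 63.5]
tcp_rot: [0.119, 0.993, 0.0, -0.0]
wrist_force: [0.0, -0.5, 0.4]
opening: 0.4
grip_force: 0.0
```

```bash
python3 - <<'E'
from h import *
im,d=bot.get_image("side"); S=cloud("side",d)
cv2.imwrite("pics/f.png",cv2.resize(im[150:330,190:430],(800,600),interpolation=cv2.INTER_CUBIC))
s=bot.state(); print(s["tool_pos"],s["wrist_force"])
E
```

```text
[ 617.58004862 -249.3023943    63.0653112 ] [ 0.47110882 -0.53301683  0.09599834]
```

View pics/f.png

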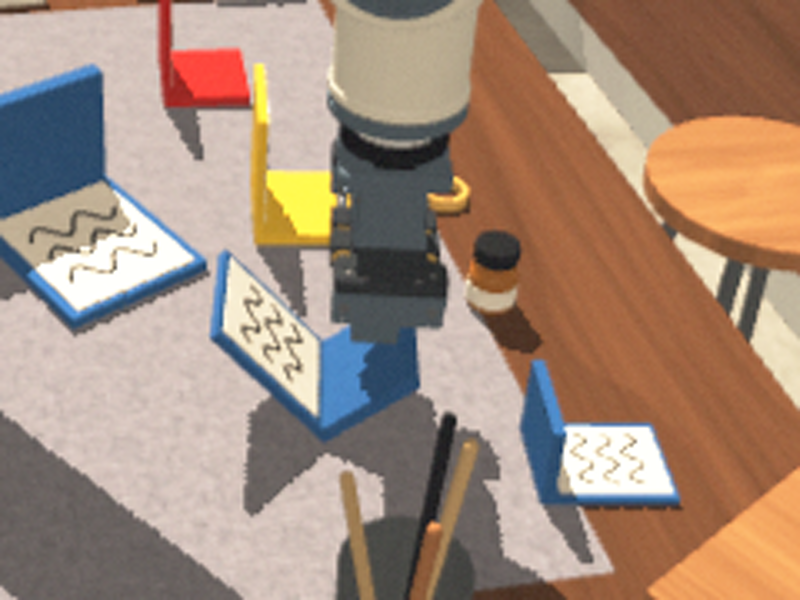

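The blue stand is at about 50°, with its heel at (322,435) in place. I'll finish it with the same follow-through.

Emit:
arm_command([
  [0.006, -0.0015, -0.003, 0, 0, 0, 0],
  [0.011, -0.0025, -0.006, 0, 0, 0, 0],
  [0.0155, -0.004, -0.008, 0, 0, 0, 0],
  [0.0195, -0.0045, -0.008, 0, 0, 0, 0],
  [0.0235, -0.0055, -0.008, 0, 0, 0, 0],
  [0.026, -0.0065, -0.006, 0, 0, 0, 0],
  [0.029, -0.007, 0, 0, 0, 0, 0],
  [0.029, -0.007, 0.03, 0, 0, 0, 0],
  [0.029, -0.007, 0.08, 0, 0, 0, 0],
  [0.029, -0.007, 0.136, 0, 0, 0, 0],
  [0.029, -0.007, 0.136, 0, 0, 0, 0],
  [0.029, -0.007, 0.136, 0, 0, 0, 0],
])

```text
t: 9.93
tool_pos: [645.6, -256.1, 200.1]
tcp_rot: [0.119, 0.993, -0.0, 0.0]
wrist_force: [0.3, 0.1, -1.4]
opening: 0.3
grip_force: 0.0
```

```bash
python3 - <<'E'
from h import *
im,d=bot.get_image("side"); S=cloud("side",d)
cv2.imwrite("pics/g.png",cv2.resize(im,(768,576),interpolation=cv2.INTER_CUBIC))
s=bot.state(); print(s["t"],s["tool_pos"],s["wrist_force"])
for n in ("red_stand","blue_stand","yellow_stand"):
  for m in bot.masks_of(n,"side"):
    w=S[m["pixels"]]; w=w[~np.isnan(w[:,0])]; print(n,m["score"],np.round(np.percentile(w,[2,50,98],axis=0)).tolist())
E
```

```text
9.975 [ 645.23813344 -255.9282475   199.20466004] [ 0.09011241 -0.19743119  0.73482231]
red_stand 0.81 [[525.0, 201.0, 2.0], [557.0, 231.0, 14.0], [614.0, 304.0, 131.0]]
blue_stand 0.95 [[713.0, -387.0, 2.0], [758.0, -354.0, 9.0], [818.0, -302.0, 71.0]]
blue_stand 0.83 [[575.0, -307.0, 3.0], [621.0, -268.0, 13.0], [673.0, -205.0, 131.0]]
yellow_stand 0.97 [[571.0, -50.0, 4.0], [611.0, -17.0, 13.0], [665.0, 49.0, 130.0]]
```

View pics/g.png

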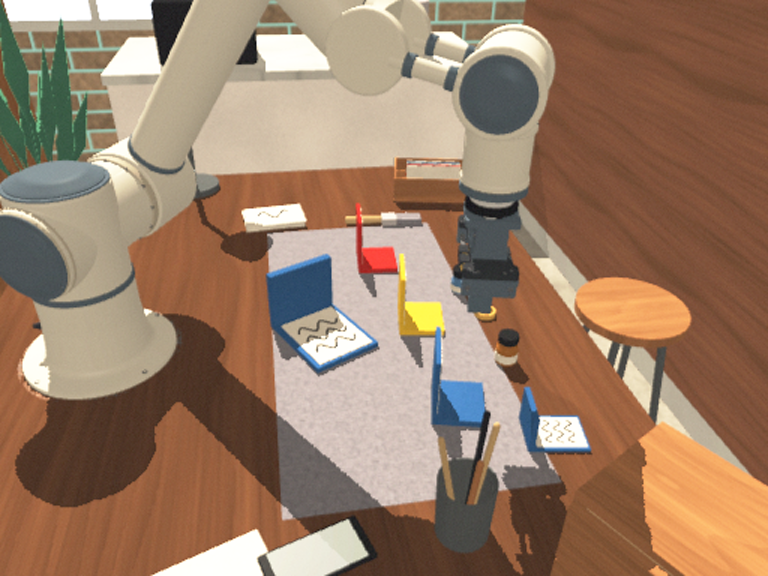

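Red (375,240) and blue (455,385) both stand upright, 131 mm high, with their heels where they lay. Yellow and the other things that show have not moved, and the arm is clear.

```bash
python3 -c "
from bench import bot
print(bot.finish_job())"
```

```text
the job is handed in; nothing more can be done
None
```

The red stand and the middle-sized blue stand were tipped back upright where they fell, the last side view showed nothing else moved, and the job is handed in; no verdict came back.

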